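# Test and reset the bench stop button

### The job

Do the stop-circuit check of the lab bench using only the fingertips: press the mushroom stop button (the head with the upright wing) fully in so that it latches, then push its wing round clockwise, seen from above, from one side only and without pinching it, as far as it goes, so that the latch lets go and the head comes all the way back out. After that, press the round push button fully in to re-arm the bench, and let it come back. Do not press the round button while the mushroom head is in, do not press the square button at all, and leave everything else on the bench where it stands.

Things in the scene. Friction and masses are not known exactly. Their poses are not given: they have to be found in the camera images.
- stop_station: White control box fixed to the bench, 100 x 100 x 50 high (mm), origin at the centre of its underside, z up. A grey protective collar (ring, inner radius 38, outer radius 43, its top 70 above the bench) stands on it around the mushroom head.
- wing_top (a point): Centre of the top edge of the mushroom head's wing, on the turning axis (vertical). The head is a grey disc of diameter 64, with its flat top 22 below this point; across the disc stands one upright straight wing 56 long, 14 thick and 22 high. This point's x axis runs along the wing, y across it, z up; it moves and turns with the head. Head out: this point is 99 above the bench and the disc's top 77 (7 above the collar); head in: 91 and 69 (1 below the collar's top).
- wing_left: The half of the wing's thickness with the long face on the +y side of point wing_top (56 x 7 x 22 mm); its origin is on the turning axis at the wing's foot, axes as wing_top. Only to tell whether both faces are squeezed.
- wing_right: The other half of the wing, with the long face on the -y side of point wing_top (56 x 7 x 22 mm); origin and axes as wing_left.
- stop_plunger (a joint): How far the mushroom head is pushed in: 0 m fully out, 0.008 m fully in. About 6 N moves it; it stays at whatever depth it is left, so it must be pushed to the end of its travel (10 to 15 N).
- stop_head (a joint): Turn of the mushroom head, 0 to 0.7 rad, clockwise seen from above; it starts at 0 and stays where it is left (light friction, under 0.1 N m in all). Turning the pushed-in head clockwise winds it up evenly by a cam, about 11 mm per rad, so that it is fully out only near the end of the turn at 0.7 rad; the disc rises 8 mm meanwhile, so fingertips that push the wing should begin at least 10 mm above the disc. Once turned out it is left turned.
- round_station: White control box fixed to the bench, 100 x 100 x 50 high (mm), origin at the centre of its underside, z up. It carries the round push button.
- round_top (a point): Centre of the top of the round grey push button, diameter 36, 66 above the bench when out and 60 when in, in a black round collar of diameter 50 whose top is 56 above the bench.
- round_button (a joint): Travel of the round button: 0 m out, 0.006 m fully in; spring-loaded, 5 N holds it fully in, and it comes back by itself.
- square_station: White control box fixed to the bench, 100 x 100 x 50 high (mm), origin at the centre of its underside, z up. It carries the square push button, not to be pressed.
- square_button (a joint): Travel of the square grey push button (36 x 36, top 66 above the bench): 0 m out, 0.006 m fully in, springs back.
- vial_a: Bystander: amber glass vial with white cap, diameter 22, height 45, standing between the control boxes (mm); origin at the centre of its underside.
- vial_b: Bystander: second, identical amber vial (diameter 22, height 45), standing between the control boxes (mm); origin at the centre of its underside.
- beaker: Bystander: empty glass beaker, diameter 70, height 90, at the far side (mm); origin at the centre of its underside.
- mug: Bystander: white mug with handle, diameter 80, height 90, at the far side (mm); origin at the centre of its underside.
- screwdriver: Bystander: screwdriver 180 long, lying on the near side of the control boxes (mm); origin at the centre of its underside.
- mouse: Bystander: white computer mouse, 105 x 60 x 33 high, on the near side (mm); origin at the centre of its underside.
- wash_bottle: Bystander: white plastic bottle with blue cap, diameter 60, height 150, at the far side (mm); origin at the centre of its underside.
Not all that is in view belongs to the job. What is shaped like the stop_station but yellow is not meant. What is shaped like the round_station but yellow is not meant.

How it is judged (in metres and radians):
On the way, in this order (a step that is already met when the one before it is completed fails the run):
1. the mushroom head is latched fully in (value of joint stop_plunger above 0.0068 m), for 0.2 s.
2. the head has been turned clockwise and has come back out (value of joint stop_head above 0.45 rad and value of joint stop_plunger below 0.002 m), for 0.1 s.
3. the round button is pressed in (value of joint round_button above 0.0045 m), for 0.04 s.
At the end, for the whole second after the job is handed in: The mushroom head is out (within 2 mm) and turned clockwise by more than 0.45 rad, the round and the square button are out (within 1.5 mm), and no loose thing is 20 mm or more from where it stood (all of step 2 and value of joint each of round_button, square_button below 0.0015 m and distance of each of vial_a, vial_b, beaker, mug, screwdriver, mouse, wash_bottle from where it was at the start of the episode below 0.02 m); the robot touches nothing.
It fails at once if the square button is pressed more than 2.5 mm (value of joint square_button above 0.0025 m).
It fails at once if the round button is pressed while the mushroom head is in (value of joint round_button above 0.003 m and value of joint stop_plunger above 0.004 m).
It fails at once if the wing is pinched: both its long faces are pressed while it is turned (value of joint stop_head above 0.15 rad and contact force between the fingers and wing_left above 1 N and contact force between the fingers and wing_right above 1 N).
It fails at once if a bystander is pushed, lifted or carried more than 20 mm (distance of any of vial_a, vial_b, beaker, mug, screwdriver, mouse, wash_bottle from where it was at the start of the episode above 0.02 m).
It also fails if it takes over 48 s, if anything falls off the work surface, if the arm or the gripper's body presses on something with over 40 N, if the wrist force passes 120 N, or if a joint passes its speed limit or range.

### The arm

A 7-joint arm with a two-finger parallel gripper is mounted at the origin on the work surface. World frame = base frame: x ahead of the robot, y to its left, z up, the work surface at z = 0. Lengths are in mm, angles in rad, forces in N, time in s.
With the tool pointing down it reaches from about 400 to 875 mm from the base axis. Payload 4.4 kg.
Tool frame: the origin (TCP) lies at the very end of the fingers, on their centre line; the grasp point (between the pads) lies 19 mm behind it; z points along the fingers, y is the direction in which the jaws open and shut (so a half turn about z gives the same grasp; the last joint's range is limited). The gripper opens to 85 mm and grips with 20 to 120 N. Pads are 22 mm wide; open, the fingers measure 114 mm over their backs; the gripper's body (76 mm by 85 mm) begins 54 mm behind the grasp point. The pads swing forward as they close: fully open they stand 13 mm farther back than shut.
Start: joints at [1.198, 0.628, 0.038, 1.517, -0.027, 0.996, -0.02], TCP at [196.334, -619.654, 231.313] pointing down, gripper open.
Joint ranges: [-3.06, 3.06], [-0.37, 2.12], [-1.25, 1.32], [0.18, 2.47], [-1.1, 4.24], [0.23, 1.98], [-2.94, 2.94]. Speed limits (rad/s): [2.57, 2.57, 3.14, 3.14, 3.14, 3.14, 3.14].

### API

Orientations are given as [roll, pitch, yaw] about the fixed x, y, z axes, in that order (R = Rz(yaw) Ry(pitch) Rx(roll)).
In Python, from cell import ctrl gives the robot as it stands.
- The arm moves only by the shell command python3 -m crank 'ROWS' [OPENING]. ROWS is JSON, a list that holds one entry, the list of rows, each a list of 6 numbers: the shift along the tool's x, y, z in units of 30 mm (1.0 is 30 mm), then the turn, a rotation vector about the tool's x, y, z in units of 6 degrees (1.0 is 6 degrees). In form: [[[tx, ty, tz, rx, ry, rz], ...]]. A call has 1 to 12 rows; each row shifts and turns the pose as measured when the row begins, along the tool's axes as they then stand; what a row does not reach is not made up. A row lasts 1/12 s, in which the tool goes at most 41.7 mm and 7.16 degrees, less where a joint would pass 70% of its speed; a pose out of reach is approached as far as the arm can. A call is refused whole if a number of a shift passes 1 or a number of a turn 1, either way. A call with a gripper value outside its range is refused whole. OPENING is the gripper command: -1 is fully open, 1 is shut, values between are in proportion, set as the call begins (- or left out, the last holds). The fingers move at their own pace and stop on an object; the grip force is fixed at half the most. Time passes only in rows, so rows that do not move let the fingers close. It gives the time, the measured TCP pose, the force and the opening at its end, in the units of the state.
- ctrl.read_state(): the state, without advancing time (a new reading comes with each control period).
- ctrl.get_image(name): name is "scene" or "top"; returns a dict with "color" (400x640x3 uint8, red, green, blue), "depth" (400x640 float32, mm along the optical axis (not along the pixel's ray), 0 where there is no reading), "camera_matrix" (3x3 intrinsics, pixels), "k1" (the pictures are not rectified: a ray, as slopes to the right and down, at radius r is drawn at 1 + k1 r^2 times it, then the intrinsics apply), "R" (3x3) and "t" (3): a world point X has camera coordinates R X + t. Camera axes: x right, y down, z forward; pixel columns grow to the right and rows downward; lengths in mm; the calibration is good to about 2 mm. A picture is of the moment at which its call begins.
- ctrl.finish_job(): hands the job in, once; it reports no verdict.
Trained networks look in a picture, given as the dict that the camera call returned (one of the last four; its "shot" number tells which), for a name from the list of things; names that differ only in an ending like _2 or _b are one class to them, and where a whole thing is asked for, a point or a joint stands for the part that bears it (a point fixed in the world has none). Each returns a list of dicts, best first, with "conf" (0 to 1); they miss things now and then, are a little off and sometimes report something else, mostly with a low value. They report only what shows in the picture. A call takes as long as a camera call. They do not tell look-alikes from the thing itself.
- ctrl.search_frame(query, picture): "extent" ([centre column, centre row, width, height] in pixels, round what is visible of it).
The state is a dict: "clock": time; "qpos": joint angles; "qd": joint speeds; "tau": joint torques, N m; "eef_pos": TCP position; "tool_rot": TCP orientation; "force": force on the tool from outside, world axes, zero at the start; "torque": the same for the moment, N m; "width": finger opening in mm.
Only numpy, scipy, OpenCV 4.12 (cv2) and the standard library are available. Lean on these libraries where they do the work, as an engineer would, in place of code of your own. Each camera call takes 0.05 s, during which the arm holds its last target. There are 200 camera calls.

## Working session

There is one attempt and no reset: what is moved stays moved. The work goes in short steps, Python scripts to look and compute and a shell command to move; the robot and the scene stay as the last step left them, time stands still between calls to the robot, and variables do not carry over. Pictures are saved under pics/ and viewed, about 8 in all and at most 12, crops included, and the job is handed in when it is done.

```bash
ls; mkdir -p pics; cat > h.py <<'E'
import numpy as np, cv2
from cell import ctrl
def cloud(p):
    K=np.array(p["camera_matrix"]);d=p["depth"];h,w=d.shape
    u,v=np.meshgrid(np.arange(w),np.arange(h))
    k=float(p["k1"])
    xy=cv2.undistortPoints(np.stack([u,v],-1).reshape(-1,1,2).astype(np.float64),K,np.array([k,0,0,0,0.])).reshape(h,w,2)
    c=np.dstack([xy*d[...,None],d]).astype(float)
    X=(c-np.array(p["t"]))@np.array(p["R"])
    X[d==0]=np.nan
    return X
E
python3 - <<'E'
from h import *
for n in ("top","scene"):
    p=ctrl.get_image(n); cv2.imwrite(f"pics/{n}1.png",p["color"][...,::-1]); X=cloud(p)
    np.save(f"{n}1.npy",X)
    for q in ("stop_station","wing_top","round_station","round_top","square_station","vial_a","beaker","mug","screwdriver","mouse","wash_bottle"):
        for r in ctrl.search_frame(q,p):
            if r["conf"]<.3: continue
            e=r["extent"];u,v=int(e[0]),int(e[1])
            print(n,q,round(r["conf"],2),np.round(e),np.round(X[min(v,399),min(u,639)]))
print(ctrl.read_state())
E
```

```text
pics
top stop_station 0.9 [235. 207.  49.  46.] [562. 207.  82.]
top stop_station 0.73 [168. 214.  48.  46.] [550. 380.  77.]
top wing_top 0.79 [164. 213.  28.  21.] [554. 383.  92.]
top wing_top 0.66 [234. 208.  23.  32.] [562. 207.  82.]
top wing_top 0.54 [384. 261.  30.  39.] [ 416. -169.   34.]
top wing_top 0.53 [319. 201.  48.  43.] [571.  -6.  68.]
top round_station 0.92 [406. 187.  40.  47.] [ 603. -228.   68.]
top round_station 0.61 [319. 201.  18.  19.] [574.  -4.  70.]
top round_top 0.75 [460. 244.  14.   7.] [ 452. -359.   66.]
top round_top 0.61 [410. 187.  16.  12.] [ 600. -239.   64.]
top square_station 0.59 [318. 201.  42.  42.] [571.  -4.  70.]
top square_station 0.41 [232. 205.  25.  24.] [566. 211. 101.]
top vial_a 0.46 [271. 197.  11.   9.] [590. 117.  41.]
top beaker 0.58 [271. 130.  32.  30.] [774. 117.   7.]
top mug 0.76 [393. 121.  45.  38.] [ 785. -210.    6.]
top screwdriver 0.71 [272. 254.   9.  68.] [440. 122.  29.]
top mouse 0.86 [383. 261.  32.  44.] [ 416. -164.   33.]
top wash_bottle 0.57 [331. 131.  21.  32.] [742. -41. 117.]
scene stop_station 0.94 [4
[... 1168 characters left out ...]
0. -28.  94.]
{'clock': 1.2, 'qpos': array([ 1.19821513,  0.62842924,  0.03848974,  1.5173857 , -0.02702423,
        0.99631875, -0.0199981 ]), 'qd': array([ 8.08424822e-04, -6.73923182e-04,  6.66427858e-04,  7.15235707e-04,
        1.60892750e-03, -1.13920806e-06,  3.02753326e-04]), 'tau': array([-3.93759574e-04, -5.63276303e+01,  1.22516267e+00, -1.93781966e+01,
        1.09473278e-02,  1.71349129e-03,  1.56339087e-05]), 'eef_pos': array([ 196.33657762, -619.65087734,  231.29884413]), 'tool_rot': array([-3.14156840e+00, -6.10829744e-05,  3.06753544e-01]), 'force': array([0.2137179 , 0.87289669, 0.17178291]), 'torque': array([0.01001462, 0.00671999, 0.03888598]), 'width': 85.53508621806866}
```

```bash
python3 - <<'E'
import cv2
im=cv2.imread("pics/top1.png"); cv2.imwrite("pics/top1c.png",cv2.resize(im[90:290,130:490],None,fx=2.2,fy=2.2,interpolation=cv2.INTER_CUBIC))
E
```

```text
(no output)
```

View pics/top1c.png

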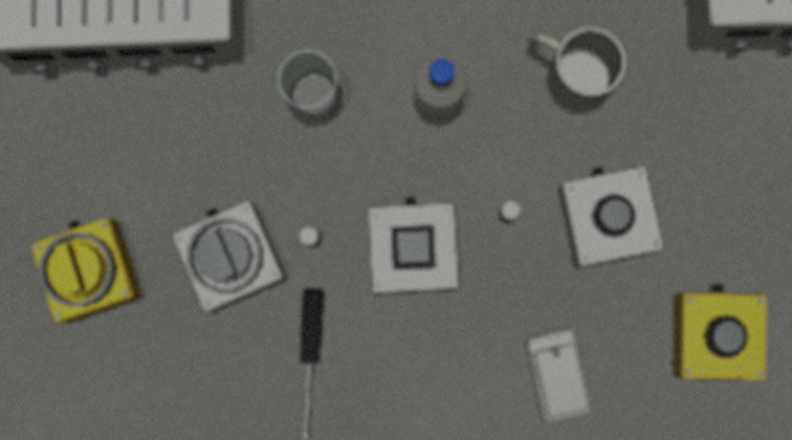

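```bash
python3 - <<'E'
from h import *
for n in("top","scene"):
    X=np.load(n+"1.npy")
    def sel(c,r,z0,z1):
        P=X.reshape(-1,3); m=(np.hypot(P[:,0]-c[0],P[:,1]-c[1])<r)&(P[:,2]>z0)&(P[:,2]<z1); return P[m]
    w=sel((565,210),45,88,110); d=sel((565,210),34,70,84)
    for nm,a in(("wing",w),("disc",d),("round",sel((601,-236),25,61,80)),("roundbox",sel((601,-236),80,44,54)),("stopbox",sel((565,210),80,44,54)),("sqbtn",sel((573,-4),25,61,80))):
        if len(a)<4: print(n,nm,len(a)); continue
        m=np.median(a,0); r=cv2.minAreaRect(a[:,:2].astype(np.float32)); ev,V=np.linalg.eigh(np.cov((a-m)[:,:2].T))
        print(n,nm,len(a),m.round(1),a.mean(0).round(1),"rect",np.round(r[0],1),np.round(r[1],1),round(r[2],1),"dir",np.degrees(np.arctan2(V[1,1],V[0,1])).round(1),np.sqrt(ev).round(1))
p=ctrl.get_image("top")["color"]; print(np.load("top1.npy")[:3,:3,2])
cv2.imwrite("pics/z.png",cv2.resize(p[180:235,205:265][...,::-1],None,fx=10,fy=10,interpolation=cv2.INTER_CUBIC))
E
```

```text
top wing 145 [566.2 215.5 100.1] [566.1 215.5  99.7] rect [566.3 215.9] [55.7 15.3] 23.1 dir -158.1 [ 4.5 16.5]
top disc 332 [564.7 207.5  78. ] [564.8 211.3  77.8] rect [565.1 211. ] [60.8 65.5] 0.3 dir 120.5 [15.3 18.4]
top round 165 [ 599.5 -235.4   66.6] [ 599.  -235.3   66.7] rect [ 600.5 -234.3] [38.1 41.5] 21.9 dir 89.5 [9.2 9.6]
top roundbox 1089 [ 597.8 -233.7   50.6] [ 598.6 -235.1   50.5] rect [ 599.4 -236.3] [100.3 102.7] 9.5 dir 127.4 [31.4 32. ]
top stopbox 642 [558.8 203.6  50.6] [563.  210.2  50.4] rect [566.  215.7] [100.7 101. ] 21.8 dir 151.0 [33.7 35.6]
top sqbtn 200 [569.3  -3.3  66.9] [569.5  -2.9  67. ] rect [571.7  -3.7] [35.5 40.8] 88.2 dir 153.8 [10.1 10.5]
scene wing 148 [573.6 216.2  97.6] [571.6 216.1  96.3] rect [567.4 215.9] [58. 15.] 23.5 dir -155.5 [ 4.7 17.9]
scene disc 225 [579.4 204.9  76.5] [577.3 207.4  76.5] rect [570.2 212.9] [59.5 56.4] 79.2 dir 45.4 [13.1 16.2]
scene round 110 [ 603.1 -234.8   65. ] [ 603.1 -234.8   64.8] rect [ 601.5 -235.9] [33.7 34.4] 19.6 dir 178.1 [9.2 9.5]
scene roundbox 760 [ 620.1 -225.4   49. ] [ 611.1 -230.8   48.9] rect [ 601.4 -235. ] [102.4 100.7] 11.0 dir 126.0 [30.  32.5]
scene stopbox 486 [599.4 206.6  49.1] [593.2 212.8  49. ] rect [569.1 216.7] [100.8 101.6] 21.2 dir 76.5 [22.9 37.3]
scene sqbtn 141 [5.746e+02 1.000e-01 6.510e+01] [ 5.736e+02 -1.000e-01  6.490e+01] rect [ 5.716e+02 -1.000e-01] [36.5 35.4] 1.2 dir 172.9 [10.4 11. ]
[[-747.70377417 -750.85823653 -745.1188558 ]
 [-744.9954431  -747.75042693 -740.0808434 ]
 [-748.37408716 -742.1209739  -748.88112393]]
```

View pics/z.png

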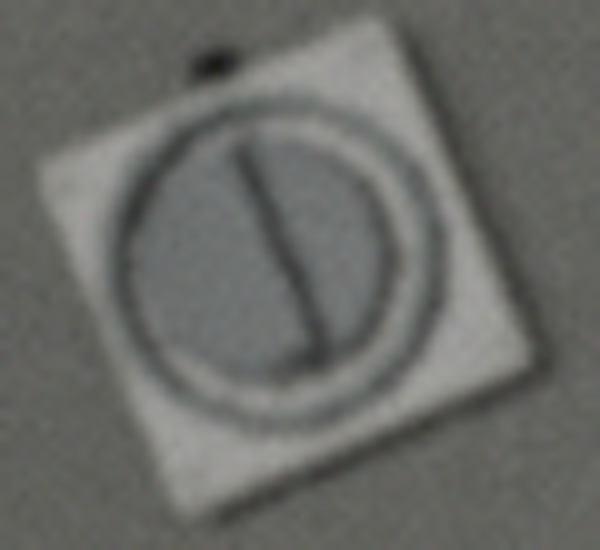

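The top crop shows the white stop station at about (228,255) in the crop, with its wing roughly along world x. The square box is in the middle at (413,247) and the white round station at (613,215). The yellow look-alikes at the far left and lower right are to be ignored. In world coordinates the stop axis is about (567,216), the wing direction about 22.5°, and the round button about (600.5,-235).

```bash
python3 -m crank '[[[0.88,-0.99,0,0,0,0],[0.88,-0.99,0,0,0,0],[0.88,-0.99,0,0,0,0],[0.88,-0.99,0,0,0,0],[0.88,-0.99,0,0,0,0],[0.88,-0.99,0,0,0,0],[0.88,-0.99,0,0,0,0],[0.88,-0.99,0,0,0,0],[0.88,-0.99,0,0,0,0],[0.88,-0.99,0,0,0,0],[0.88,-0.99,0,0,0,0],[0.88,-0.99,0,0,0,0]]]' 1
```

```text
clock: 2.25
eef_pos: [395.0, -178.7, 228.2]
tool_rot: [3.129, 0.002, 0.287]
force: [0.8, -0.6, 0.5]
width: 0.1
```

```bash
python3 -m crank '[[[0.77,-0.92,0,0,0,0],[0.77,-0.92,0,0,0,0],[0.77,-0.92,0,0,0,0],[0.77,-0.92,0,0,0,0],[0.77,-0.92,0,0,0,0],[0.77,-0.92,0,0,0,0],[0.77,-0.92,0,0,0,0],[0.77,-0.92,0,0,0,0],[0.77,-0.92,0,0,0,0],[0.77,-0.92,0,0,0,0],[0.77,-0.92,0,0,0,0],[0,0,0,0,0,0]]]'; python3 -m crank '[[[0,0,0,0,0,-1],[0,0,0,0,0,-1],[0,0,0,0,0,-1],[0,0,0,0,0,-1],[0,0,0,0,0,-1],[0,0,0,0,0,-1],[0,0,0,0,0,-1],[0,0,0,0,0,-1],[0,0,0,0,0,-1],[0,0,0,0,0,-1],[0,0,0,0,0,-1],[0,0,0,0,0,-1]]]'
python3 -c "
from cell import ctrl;s=ctrl.read_state();print(s['eef_pos'],s['tool_rot'],s['qpos'])"
```

```text
clock: 3.25
eef_pos: [560.9, 215.6, 227.7]
tool_rot: [3.132, -0.012, 0.298]
force: [0.3, 0.6, -1.1]
width: 0.2
clock: 4.25
eef_pos: [560.6, 218.9, 227.3]
tool_rot: [3.126, 0.007, 1.622]
force: [0.2, 0.4, -0.4]
width: 0.0
[560.64319744 218.88786394 227.31292283] [3.12639009 0.00683568 1.62194701] [-0.16411856  0.58339206 -0.41663341  1.6663951   0.29537007  0.94254539
 -0.64120053]
```

```bash
cat > d.py <<'E'
import sys,numpy as np
from scipy.spatial.transform import Rotation as R
from cell import ctrl
s=ctrl.read_state(); x,y,z,yaw=map(float,sys.argv[1:5])
A=R.from_euler("xyz",s["tool_rot"]);B=R.from_euler("xyz",[np.pi,0,np.radians(yaw)])
print("pos",s["eef_pos"].round(1),"yaw",np.degrees(s["tool_rot"][2]).round(1),"F",s["force"].round(1),"t",s["clock"],"shift",(A.inv().apply(np.array([x,y,z])-s["eef_pos"])/30).round(3),"turn",(np.degrees((A.inv()*B).as_rotvec())/6).round(2))
E
python3 d.py 567 216 110 112.5
```

```text
pos [560.6 218.9 227.3] yaw 92.9 F [ 0.2  0.4 -0.4] t 4.25 shift [-0.08   0.147  3.914] turn [ 0.13  0.09 -3.26]
```

```bash
python3 -m crank '[[[0,0,0,0.13,0.09,-0.8],[0,0,0,0,0,-0.8],[0,0,0,0,0,-0.8],[0,0,0,0,0,-0.8],[0,0,0.9,0,0,0],[0,0,0.9,0,0,0],[0,0,0.9,0,0,0],[0,0,0.8,0,0,0],[0,0,0,0,0,0]]]';python3 d.py 567 216 105 112.5
```

```text
clock: 5.0
eef_pos: [564.3, 216.5, 121.7]
tool_rot: [3.132, -0.001, 1.976]
force: [0.1, 0.5, 0.4]
width: -0.1
pos [564.3 216.5 121.7] yaw 113.2 F [0.1 0.5 0.4] t 5.0 shift [-0.052  0.072  0.559] turn [ 0.09 -0.01  0.12]
```

Above the wing now. I'll correct the position and take a look before pressing.

```bash
python3 -m crank '[[[-0.05,0.07,0.3,0.09,0,0.12],[0,0,0.25,0,0,0],[0,0,0,0,0,0]]]';python3 d.py 567 216 90 112.5; python3 - <<'E'
from h import *
p=ctrl.get_image("scene"); cv2.imwrite("pics/s2.png",cv2.resize(p["color"][150:270,340:520][...,::-1],None,fx=4,fy=4,interpolation=cv2.INTER_CUBIC))
E
```

```text
clock: 5.25
eef_pos: [568.0, 215.9, 105.5]
tool_rot: [3.141, -0.001, 1.962]
force: [-1.1, 0.1, -0.1]
width: -0.3
pos [568.  215.9 105.5] yaw 112.4 F [-1.1  0.1 -0.1] t 5.25 shift [ 0.016 -0.029  0.517] turn [ 0.   -0.01 -0.02]
```

View pics/s2.png

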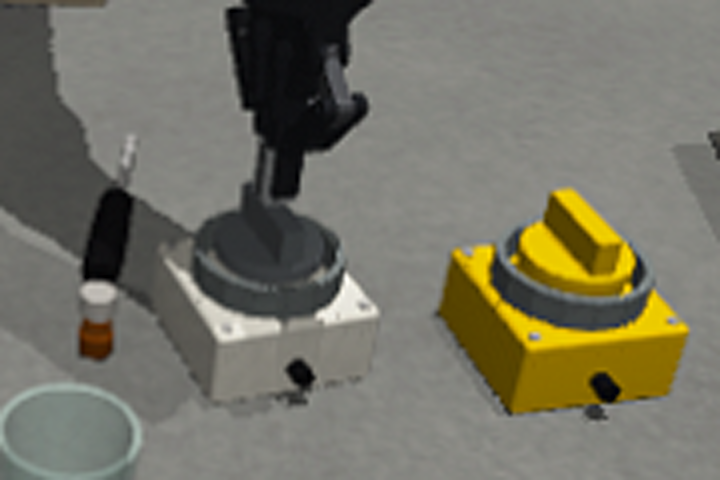

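The shut fingertips stand right over the wing of the white stop, at crop (275,190). Pressing it now.

```bash
python3 -m crank '[[[0,-0.02,0.15,0,0,0],[0,0,0.1,0,0,0],[0,0,0.1,0,0,0]]]'; python3 -m crank '[[[0,0,0.12,0,0,0],[0,0,0.1,0,0,0],[0,0,0.0,0,0,0]]]'; python3 d.py 567 216 90 112.5
```

```text
clock: 5.55
eef_pos: [570.2, 216.9, 98.4]
tool_rot: [3.134, -0.001, 1.961]
force: [-0.7, -0.0, 3.4]
width: 0.1
clock: 5.8
eef_pos: [570.2, 216.9, 92.4]
tool_rot: [3.133, 0.0, 1.962]
force: [0.6, -0.6, 0.0]
width: 0.0
pos [570.2 216.9  92.4] yaw 112.4 F [ 0.6 -0.6  0. ] t 5.8 shift [ 0.011 -0.11   0.078] turn [ 0.08  0.   -0.02]
```

```bash
python3 -m crank '[[[0,0,0.06,0,0,0]]]'; python3 -m crank '[[[0,0,0.08,0,0,0]]]';  python3 -m crank '[[[0,0,0.08,0,0,0]]]'
```

```text
clock: 5.88
eef_pos: [570.4, 217.1, 90.9]
tool_rot: [3.132, 0.0, 1.962]
force: [-2.7, -1.5, 15.3]
width: -0.0
clock: 5.97
eef_pos: [571.1, 217.4, 90.6]
tool_rot: [3.131, 0.001, 1.961]
force: [-6.8, -3.9, 33.3]
width: 0.0
clock: 6.05
eef_pos: [571.1, 217.4, 90.7]
tool_rot: [3.13, 0.002, 1.961]
force: [-7.3, -3.4, 24.4]
width: -0.0
```

```bash
python3 -m crank '[[[0,0,0,0,0,0],[0,0,0,0,0,0],[0,0,0,0,0,0],[0,0,-0.4,0,0,0],[0,0,-0.4,0,0,0],[0,0,0,0,0,0]]]';python3 d.py 575 248 110 112.5;  python3 - <<'E'
from h import *
p=ctrl.get_image("scene");X=cloud(p).reshape(-1,3)
P=X[np.hypot(X[:,0]-567,X[:,1]-216)<34]
d=P[(P[:,2]>60)&(P[:,2]<80)];print("disc z",np.median(d[:,2]),len(d)); 
w=P[(P[:,2]>82)&(P[:,2]<98)];print("wing top pct",np.percentile(w[:,2],[50,80,90]))
E
```

```text
clock: 6.55
eef_pos: [570.9, 217.8, 117.1]
tool_rot: [3.13, 0.002, 1.962]
force: [-0.3, 1.3, -0.2]
width: -0.2
pos [570.9 217.8 117.1] yaw 112.4 F [-0.3  1.3 -0.2] t 6.55 shift [0.879 0.508 0.239] turn [ 0.11  0.02 -0.02]
disc z 68.56507138579784 292
wing top pct [90.10640344 90.98145076 91.34729377]
```

The press latched: the disc dropped from 76.5 to 68.6. I'll move to the +n side of the wing and go down beside it.

```bash
python3 -m crank '[[[0.45,0.25,0,0.11,0,0],[0.45,0.25,0,0,0,0],[0,0,0,0,0,0]]]';python3 d.py 575 248 82 112.5
```

```text
clock: 6.85
eef_pos: [574.8, 248.1, 116.8]
tool_rot: [-3.141, 0.003, 1.959]
force: [0.7, -0.2, -0.1]
width: 0.1
pos [574.8 248.1 116.8] yaw 112.2 F [ 0.7 -0.2 -0.1] t 6.85 shift [-1.000e-03  5.000e-03  1.158e+00] turn [-0.    0.03 -0.04]
```

```bash
python3 -m crank '[[[0,0,0.6,0,0,0],[0,0,0.45,0,0,0],[0,0,0,0,0,0]]]';python3 d.py 575 248 82 112.5
```

```text
clock: 7.1
eef_pos: [575.2, 249.8, 84.8]
tool_rot: [3.139, 0.003, 1.962]
force: [-0.7, -0.8, 0.9]
width: 0.1
pos [575.2 249.8  84.8] yaw 112.4 F [-0.7 -0.8  0.9] t 7.1 shift [-0.052 -0.028  0.092] turn [ 0.02  0.03 -0.02]
```

```bash
python3 -m crank '[[[-0.15,0,0.08,0,0,0],[-0.1,0,0.02,0,0,0]]]'; python3 -m crank '[[[-0.1,0,0,0,0,0]]]'; python3 d.py 567 216 82 112.5
```

```text
clock: 7.27
eef_pos: [577.2, 243.0, 81.3]
tool_rot: [3.141, 0.003, 1.964]
force: [0.6, -0.7, -0.1]
width: -0.3
clock: 7.35
eef_pos: [578.5, 240.2, 81.6]
tool_rot: [3.14, 0.002, 1.964]
force: [-1.9, 5.7, 0.5]
width: 0.1
pos [578.5 240.2  81.6] yaw 112.5 F [-1.9  5.7  0.5] t 7.35 shift [-0.599 -0.663 -0.013] turn [0.01 0.02 0.  ]
```

Contact came at 18 mm off the axis, 20 mm out along the wing. I'll start the turn.

```bash
python3 -m crank '[[[-0.04,0.03,0,0,0,0.5],[-0.04,0.03,0,0,0,0.5],[-0.04,0.03,0,0,0,0.5],[-0.04,0.03,0,0,0,0.5]]]'; python3 d.py 567 216 82 100.5
```

```text
clock: 7.68
eef_pos: [581.5, 240.5, 83.0]
tool_rot: [3.141, -0.008, 1.746]
force: [-0.0, 2.3, -3.0]
width: 0.2
pos [581.5 240.5  83. ] yaw 100.1 F [-0.   2.3 -3. ] t 7.6833 shift [-0.719 -0.619  0.027] turn [ 0.   -0.07 -0.07]
```

```bash
python3 -m crank '[[[-0.1,0,0.03,0,0,0],[-0.08,0.02,0,0,0,0.3],[-0.08,0.02,0,0,0,0.5]]]'; python3 d.py 567 216 82 94
```

```text
clock: 7.93
eef_pos: [584.0, 238.1, 84.3]
tool_rot: [3.139, -0.017, 1.662]
force: [-1.8, 3.8, -0.2]
width: 0.2
pos [584.  238.1  84.3] yaw 95.3 F [-1.8  3.8 -0.2] t 7.9333 shift [-0.683 -0.633  0.063] turn [ 0.03 -0.16  0.21]
```

```bash
python3 -m crank '[[[-0.15,0.02,0.04,0,-0.16,0],[-0.12,0.02,0.02,0,0,0.2],[-0.12,0.02,0.02,0,0,0.5]]]'; python3 d.py 567 216 83 90;  python3 - <<'E'
from h import *
for n in("scene","top"):
    p=ctrl.get_image(n);X=cloud(p).reshape(-1,3)
    cv2.imwrite(f"pics/{n}3.png",cv2.resize(p["color"][150:270,340:520][...,::-1],None,fx=4,fy=4,interpolation=cv2.INTER_CUBIC))
    P=X[np.hypot(X[:,0]-567,X[:,1]-216)<34]
    d=P[(P[:,2]>60)&(P[:,2]<81)];print("disc z",np.median(d[:,2]),len(d)) 
E
```

```text
clock: 8.18
eef_pos: [586.9, 234.4, 85.3]
tool_rot: [3.135, -0.012, 1.59]
force: [-2.5, 5.1, 3.5]
width: -0.2
pos [586.9 234.4  85.3] yaw 91.1 F [-2.5  5.1  3.5] t 8.1833 shift [-0.602 -0.677  0.065] turn [ 0.06 -0.11  0.18]
disc z 71.89413896372812 270
disc z 74.00562032085372 176
```

View pics/scene3.png

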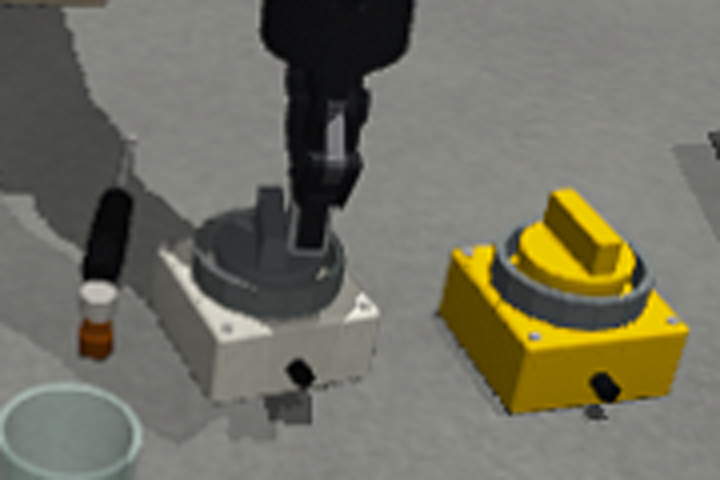

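The scene crop shows the fingertips against one long face of the wing only, at (310,235), with the wing now at about 0°, roughly half of the turn. The disc is rising (68.6 to 72). I'll continue.

```bash
python3 -m crank '[[[-0.12,0.03,0.06,0.06,-0.11,0.5],[-0.12,0.03,0.02,0,0,0.5],[-0.12,0.03,0.02,0,0,0.5],[-0.12,0.03,0.02,0,0,0.5]]]'; python3 d.py 567 216 84 80; python3 -m crank '[[[-0.12,0.02,0.02,0,0,0.3],[-0.12,0.02,0.02,0,0,0.5],[-0.12,0.02,0.02,0,0,0.4]]]'; python3 d.py 567 216 84 72.4
```

```text
clock: 8.62
eef_pos: [590.9, 230.3, 86.7]
tool_rot: [3.138, -0.017, 1.38]
force: [-1.7, 5.7, 4.1]
width: 0.0
pos [590.9 230.3  86.7] yaw 79.1 F [-1.7  5.7  4.1] t 8.6167 shift [-0.618 -0.691  0.077] turn [ 0.04 -0.16 -0.15]
clock: 8.87
eef_pos: [592.3, 226.6, 88.6]
tool_rot: [3.136, -0.03, 1.253]
force: [-0.5, 6.1, 0.9]
width: 0.1
pos [592.3 226.6  88.6] yaw 71.8 F [-0.5  6.1  0.9] t 8.8667 shift [-0.603 -0.693  0.131] turn [ 0.05 -0.29 -0.1 ]
```

```bash
python3 -m crank '[[[-0.13,0.0,0.03,0.05,-0.2,0],[-0.13,0,0.02,0,0,0],[-0.13,0,0.02,0,0,0]]]'; python3 d.py 567 216 84 72.4; python3 - <<'E'
from h import *
for n in("scene","top"):
    p=ctrl.get_image(n);X=cloud(p).reshape(-1,3)
    P=X[np.hypot(X[:,0]-567,X[:,1]-216)<34]
    d=P[(P[:,2]>60)&(P[:,2]<83)];print("disc z",np.median(d[:,2]),len(d)) 
E
```

```text
clock: 9.12
eef_pos: [591.9, 226.3, 89.3]
tool_rot: [3.137, -0.028, 1.258]
force: [0.8, 8.1, -3.4]
width: -0.4
pos [591.9 226.3  89.3] yaw 72.1 F [ 0.8  8.1 -3.4] t 9.1167 shift [-0.587 -0.683  0.156] turn [ 0.04 -0.27 -0.06]
disc z 75.66319987315362 270
disc z 77.74471434600501 147
```

```bash
python3 -m crank '[[[-0.25,0,0.1,0,-0.2,0],[-0.25,0,0,0,0,0.1],[-0.2,0,0,0,0,0]]]'; python3 d.py 567 216 84 72.4; python3 -m crank '[[[0.3,0,0,0,0,0],[0.4,0,0,0,0,0],[0.5,0,-0.5,0,0,0],[0.5,0,-0.9,0,0,0],[0,0,-0.9,0,0,0],[0,0,0,0,0,0]]]'; python3 - <<'E'
from h import *
for n in("scene","top"):
    p=ctrl.get_image(n);X=cloud(p).reshape(-1,3)
    cv2.imwrite(f"pics/{n}4.png",cv2.resize(p["color"][150:270,180:520][...,::-1],None,fx=2.3,fy=2.3))
    P=X[np.hypot(X[:,0]-567,X[:,1]-216)<36]
    d=P[(P[:,2]>60)&(P[:,2]<83)];w=P[(P[:,2]>88)&(P[:,2]<108)].astype(np.float32)
    print("disc z",np.median(d[:,2]),len(d),"wing",np.percentile(w[:,2],[50,90]),cv2.minAreaRect(w[:,:2])) 
E
```

```text
clock: 9.47
eef_pos: [591.8, 226.0, 90.3]
tool_rot: [3.128, -0.041, 1.257]
force: [4.7, 11.2, -9.2]
width: 0.1
pos [591.8 226.   90.3] yaw 72.0 F [ 4.7 11.2 -9.2] t 9.4667 shift [-0.58  -0.684  0.177] turn [ 0.13 -0.39 -0.07]
clock: 9.97
eef_pos: [608.0, 270.0, 163.2]
tool_rot: [3.128, -0.031, 1.257]
force: [0.4, 1.0, 0.8]
width: 0.2Traceback (most recent call last):
  File "<stdin>", line 7, in <module>
cv2.error: OpenCV(4.12.0) /io/opencv/modules/imgproc/src/convhull.cpp:143: error: (-215:Assertion failed) total >= 0 && (depth == CV_32F || depth == CV_32S) in function 'convexHull'
```

```bash
python3 - <<'E'
from h import *
for n in("scene","top"):
    p=ctrl.get_image(n);X=cloud(p).reshape(-1,3)
    cv2.imwrite(f"pics/{n}4.png",cv2.resize(p["color"][150:270,180:520][...,::-1],None,fx=2.3,fy=2.3))
    P=X[np.hypot(X[:,0]-567,X[:,1]-216)<36]
    d=P[(P[:,2]>60)&(P[:,2]<83)];w=np.ascontiguousarray(P[(P[:,2]>88)&(P[:,2]<108)][:,:2],dtype=np.float32)
    print("disc z",np.median(d[:,2]),len(d),"wing",len(w), cv2.minAreaRect(w) if len(w)>3 else 0) 
E
python3 d.py 600.5 -235.3 160 72
```

```text
disc z 75.95393615490357 336 wing 125 ((568.4603271484375, 216.04779052734375), (14.24167251586914, 58.914669036865234), 72.43376159667969)
disc z 77.67649173768864 341 wing 149 ((566.0820922851562, 215.8763427734375), (14.775797843933105, 55.975772857666016), 71.64371490478516)
pos [604.8 268.  157.8] yaw 72.0 F [ 1.  -0.3  0. ] t 10.1167 shift [-15.992   5.056  -0.451] turn [ 0.07 -0.25 -0.  ]
```

View pics/scene4.png

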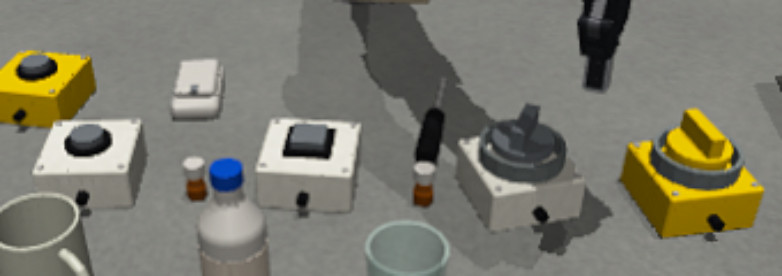

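The wing now sits at −18°, so it has turned 0.70 rad, and the disc is back at its starting height. The scene crop shows the wing clear of the gripper and the bystanders undisturbed. Next is the round button, travelling high.

```bash
python3 -m crank '[[[0,0,-0.9,0.07,-0.25,0],[-0.94,0.3,-0.3,0,0,0],[-0.94,0.3,0,0,0,0],[-0.94,0.3,0,0,0,0],[-0.94,0.3,0,0,0,0],[-0.94,0.3,0,0,0,0],[-0.94,0.3,0,0,0,0],[-0.94,0.3,0,0,0,0],[-0.94,0.3,0,0,0,0],[-0.94,0.3,0,0,0,0],[-0.94,0.3,0,0,0,0],[0,0,0,0,0,0]]]'; python3 d.py 600.5 -235.3 160 72
```

```text
clock: 11.12
eef_pos: [589.5, -52.2, 178.9]
tool_rot: [-3.111, 0.03, 1.256]
force: [-0.9, -0.1, 0.4]
width: -0.4
pos [589.5 -52.2 178.9] yaw 72.0 F [-0.9 -0.1  0.4] t 11.1167 shift [-5.669  2.26   0.732] turn [-0.29  0.29 -0.01]
```

```bash
python3 -m crank '[[[-0.9,0.35,0,-0.29,0.29,0],[-0.9,0.36,0,0,0,0],[-0.9,0.36,0,0,0,0],[-0.9,0.36,0,0,0,0],[-0.9,0.36,0,0,0,0],[-0.8,0.3,0,0,0,0],[0,0,0,0,0,0],[0,0,0,0,0,0]]]'; python3 d.py 600.5 -235.3 85 72
```

```text
clock: 11.78
eef_pos: [588.3, -236.5, 166.2]
tool_rot: [-3.117, 0.008, 1.248]
force: [-0.8, 1.2, -0.4]
width: 0.5
pos [ 588.3 -236.5  166.2] yaw 71.5 F [-0.8  1.2 -0.4] t 11.7833 shift [0.188 0.438 2.695] turn [-0.24  0.07 -0.08]
```

```bash
python3 -m crank '[[[0.15,0.4,0.7,-0.24,0.07,0],[0,0,0.7,0,0,0],[0,0,0.7,0,0,0],[0,0,0.3,0,0,0],[0,0,0,0,0,0]]]'; python3 d.py 600.5 -235.3 72 72;  python3 - <<'E'
from h import *
p=ctrl.get_image("scene"); cv2.imwrite("pics/s5.png",cv2.resize(p["color"][130:260,150:340][...,::-1],None,fx=4,fy=4,interpolation=cv2.INTER_CUBIC))
E
```

```text
clock: 12.2
eef_pos: [597.8, -234.3, 88.1]
tool_rot: [-3.136, 0.001, 1.248]
force: [0.3, 0.8, 0.7]
width: -0.2
pos [ 597.8 -234.3   88.1] yaw 71.5 F [0.3 0.8 0.7] t 12.2 shift [-0.003  0.098  0.537] turn [-0.05  0.01 -0.09]
```

View pics/s5.png

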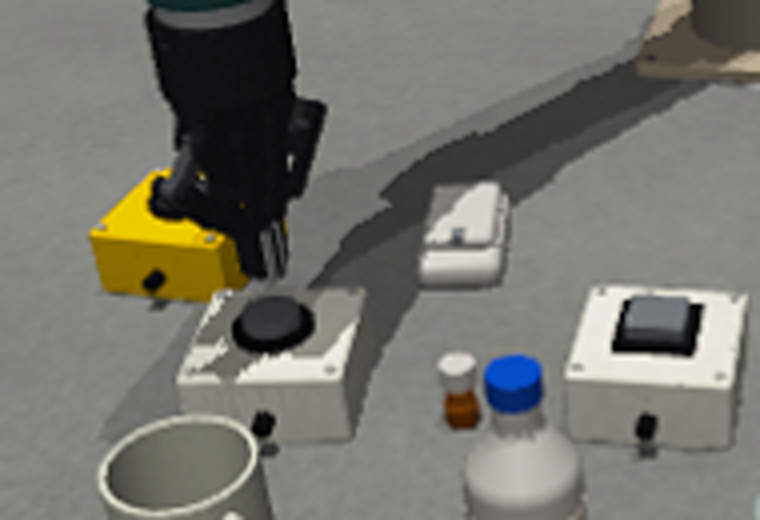

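The fingertips are above the white round button, at crop (270,275) over the button at (273,320). Pressing it.

```bash
python3 -m crank '[[[0,0.08,0.35,0,0,0],[0,0,0.2,0,0,0],[0,0,0.15,0,0,0]]]'; python3 -m crank '[[[0,0,0.12,0,0,0],[0,0,0.12,0,0,0]]]'; python3 d.py 600.5 -235.3 60 72
```

```text
clock: 12.5
eef_pos: [602.8, -234.1, 69.4]
tool_rot: [-3.141, 0.001, 1.249]
force: [0.0, -0.6, -0.1]
width: 0.2
clock: 12.67
eef_pos: [603.0, -234.1, 62.2]
tool_rot: [3.141, 0.001, 1.25]
force: [-1.8, 1.1, 4.2]
width: 0.1
pos [ 603.  -234.1   62.2] yaw 71.6 F [-1.8  1.1  4.2] t 12.6667 shift [-0.066 -0.066  0.074] turn [ 0.    0.01 -0.07]
```

```bash
python3 -m crank '[[[0,0,0.1,0,0,0],[0,0,0.05,0,0,0]]]'; python3 -m crank '[[[0,0,0.05,0,0,0],[0,0,0,0,0,0]]]'
```

```text
clock: 12.83
eef_pos: [603.2, -234.1, 59.9]
tool_rot: [3.141, 0.001, 1.249]
force: [-5.4, 2.1, 18.2]
width: 0.3
clock: 13.0
eef_pos: [603.0, -234.0, 61.0]
tool_rot: [3.141, 0.002, 1.249]
force: [-2.4, 0.5, 4.5]
width: -0.0
```

The button bottomed at 59.9 mm with 18 N. I'll lift off and do a last check.

```bash
python3 -m crank '[[[0,0,-0.5,0,0,0],[0,0,-0.9,0,0,0],[0,0,-0.9,0,0,0],[0,0,-0.9,0,0,0],[0,0,-0.9,0,0,0],[0,0,0,0,0,0],[0,0,0,0,0,0]]]'; python3 - <<'E'
from h import *
for n in("scene","top"):
    p=ctrl.get_image(n);X=cloud(p)
    cv2.imwrite(f"pics/{n}6.png",cv2.resize(p["color"][90:310,130:510][...,::-1],None,fx=2.1,fy=2.1))
    X=X.reshape(-1,3);X0=np.load(n+"1.npy").reshape(-1,3)
    f=lambda P,c,a,b:(lambda d:(np.median(d[:,2]).round(1),len(d)))(P[(np.hypot(P[:,0]-c[0],P[:,1]-c[1])<15)&(P[:,2]>a)&(P[:,2]<b)])
    for nm,c,a,b in(("round",(600.5,-235),50,80),("square",(571,-2),50,80),("disc",(567,216),60,84)): print(n,nm,f(X0,c,a,b),f(X,c,a,b))
    P=X[np.hypot(X[:,0]-567,X[:,1]-216)<36];w=np.ascontiguousarray(P[(P[:,2]>88)&(P[:,2]<108)][:,:2],dtype=np.float32);print(cv2.minAreaRect(w))
s=ctrl.read_state();print(s["eef_pos"],s["force"],s["clock"])
E
```

```text
clock: 13.58
eef_pos: [604.0, -234.4, 189.9]
tool_rot: [3.137, 0.002, 1.248]
force: [-1.2, 0.5, -0.8]
width: -0.1
scene round (np.float64(65.3), 65) (np.float64(65.3), 73)
scene square (np.float64(65.2), 67) (np.float64(65.4), 70)
scene disc (np.float64(77.3), 30) (np.float64(76.9), 26)
((567.5487670898438, 216.35372924804688), (14.420510292053223, 59.4156494140625), 71.71160125732422)
top round (np.float64(66.8), 107) (np.float64(67.0), 105)
top square (np.float64(67.2), 111) (np.float64(67.3), 111)
top disc (np.float64(78.9), 36) (np.float64(78.2), 37)
((566.0328979492188, 216.06532287597656), (14.994709014892578, 55.935237884521484), 71.80166625976562)
[ 603.9509161  -234.26985971  189.18774021] [0.67857772 0.43566082 0.22139258] 13.6833
```

View pics/scene6.png

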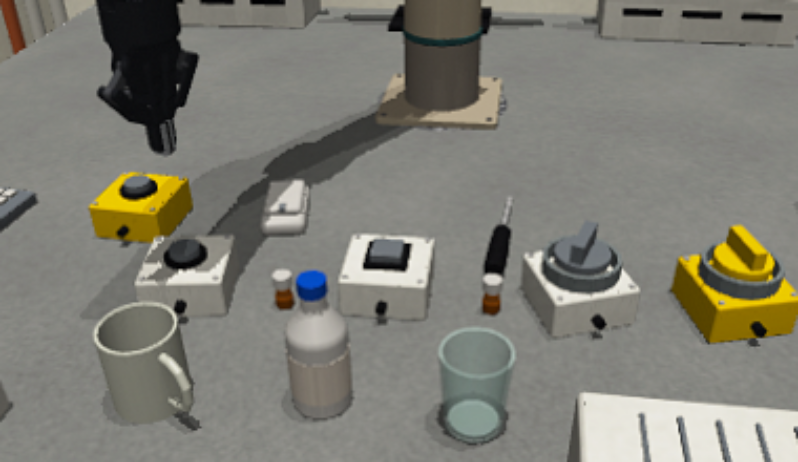

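The last picture shows both buttons out, the wing turned, the bystanders in place and the gripper clear. Handing in.

```bash
python3 -c "
from cell import ctrl;print(ctrl.finish_job())"
```

```text
the job is handed in; nothing more can be done
None
```

The stop-circuit check is done and handed in at about 13.7 s on the robot's clock. No verdict was reported, so what follows rests on my own measurements.

1. **Mushroom stop:** I pressed the white stop's head in with shut fingertips until it bottomed, at TCP z 90.7 mm and up to 33 N. The disc dropped from 76.5 to 68.6 mm, so it latched.
2. **Wing:** I pushed it clockwise from one long face only, until it would go no further. It turned from about 22.5° to −18°, which is 0.70 rad, and the head came back out.
3. **Round button:** I pressed the white one to the end of its travel (TCP z 59.9 mm, 18 N) and let it come back.

**Last checks:**
- **Buttons:** The round and square buttons stood at their starting heights within 0.2 mm.
- **Disc:** It read 0.4 to 0.7 mm below its starting height. That is within the 2 mm limit, and close to the noise of the depth readings.
- **Bystanders:** They looked undisturbed in the last picture; I did not measure their positions again.
- **Gripper:** It was clear of everything, about 190 mm above the bench, with no contact force.
- **During the turn:** The fingertips crept up from about 82 to 90 mm with the rising wing and tilted by up to about 2°. They stayed on the wing throughout, and no check failed.

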